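Fetch the magnifier from behind the bottles for the colony counter

ROBOT

A 6-joint arm with a two-finger parallel gripper is mounted at the origin on the work surface. World frame = base frame: x ahead of the robot, y to its left, z up, the work surface at z = 0. Lengths are in m, angles in degrees, forces in N, time in s.
With the tool pointing down it reaches from about 0.2 to 0.875 m from the base axis. Payload 3.4 kg.
Tool frame: the origin (TCP) lies at the very end of the fingers, on their centre line; the grasp point (between the pads) lies 19 mm behind it; x points along the fingers, y is the direction in which the jaws open and shut, and the axes are right-handed (so a half turn about x gives the same grasp; the last joint's range is limited). The gripper opens to 94 mm and grips with 3 to 60 N. Pads are 16 mm wide; open, the fingers measure 119 mm over their backs; the gripper's body (75 mm by 177 mm) begins 78 mm behind the grasp point.
Start: joints at [-78.553, 15.808, 86.224, -0, 77.962, -6.933], TCP at [0.181, -0.546, 0.205] pointing down, gripper open.
Joint ranges: [-165.64, 165.64], [-43.16, 119.46], [12.63, 154.43], [-67.54, 247.53], [6.08, 155.33], [-154.97, 154.97]. Speed limits (degrees/s): [147.25, 147.25, 180, 180, 180, 180].

INTERFACE

Orientations are given as a 3x3 rotation matrix whose columns are the frame's x, y, z axes.
In Python, from cell import state, cams, close_job, finder gives the robot as it stands. The module is installed in compiled form; this text tells all that it offers.
- The arm moves only by the shell command python3 -m creep 'ROWS'. ROWS is a JSON object of lists of equal length, an entry for each row: "travel": the shift along the world's x, y, z in m, a list of three; "rot": the turn, a rotation vector about the world's x, y, z in rad, a list of three; "fingers": the closure, from 0 (fully open) to 1 (shut). A call has 1 to 12 rows; each row shifts and turns the commanded pose from where the row before left it; what a row does not reach is not made up. A row lasts 1/12 s, in which the tool goes at most 41.7 mm and 7.16 degrees, less where a joint would pass 70% of its speed; a pose out of reach is approached as far as the arm can. A call is refused whole if a number of a shift passes 0.0417 or a number of a turn 0.125, either way. A call with a gripper value outside its range is refused whole. The fingers move at their own pace and stop on an object; the grip force is fixed at half the most. Time passes only in rows, so rows that do not move let the fingers close. It gives the time, the measured TCP pose, the force and the opening at its end, in the units of the state.
- state(): the state, without advancing time (a new reading comes with each control period).
- cams.grab_frame(name): name is "side" or "top" or "wrist"; returns (picture, depth): 420x560x3 uint8, red, green, blue; 420x560 float32, m along the optical axis (not along the pixel's ray), 0 where there is no reading.
- cams.camera_params(name): a dict with "fov_y" (degrees; the focal length in pixels is half the picture's height over the tangent of half this angle, whatever the lens; pixels are square), "cx", "cy" (the principal point, pixels), "world_to_cam" (4x4, takes a point from world to camera coordinates). Camera axes: x right, y up, looking along -z (the intrinsics and any distortion apply to the point x, -y, -z); pixel columns grow to the right and rows downward; lengths in m; the calibration is good to about 2 mm. A picture is of the moment at which its call begins: read the wrist's pose just before it. camera_params takes no time and is no camera call; for the wrist camera it gives the pose at the moment of the call.
- close_job(): hands the job in, once; it reports no verdict.
Trained networks look in the newest picture that a camera, given by its name, has taken for a name from the list of things; names that differ only in an ending like _2 or _b are one class to them, and where a whole thing is asked for, a point or a joint stands for the part that bears it (a point fixed in the world has none). Each returns a list of dicts, best first, with "p" (0 to 1); they miss things now and then, are a little off and sometimes report something else, mostly with a low value. They report only what shows in the picture. A call takes as long as a camera call. They do not tell look-alikes from the thing itself.
- finder.outline_of(name, camera): "pixels" (420x560 bool, what is visible of it) and "location" ([column, row] in pixels, amid what is visible of it).
- finder.pinpoint(name, camera): "location" ([column, row] in pixels: a listed point, or the origin of a listed thing).
The state is a dict: "t": time; "q": joint angles; "qvel": joint speeds; "effort": joint torques, N m; "eef_pos": TCP position; "tcp_rot": TCP orientation; "contact_force": force on the tool from outside, world axes, zero at the start; "ft_torque": the same for the moment, N m; "width": opening from 0.0 (shut) to 1.0 (fully open).
Only numpy, scipy, OpenCV 4.12 (cv2) and the standard library are available. Lean on these libraries where they do the work, as an engineer would, in place of code of your own. Each camera call takes 0.05 s, during which the arm holds its last target.

TASK

The tube magnifier stands in its close-fitting holder at the back of the reagent caddy, hemmed in by three tall vessels: move these three onto the empty steel tray, and only then draw the magnifier straight up out of the holder and stand it upright in the middle of the Petri dish on the lit colony counter. After that put each of the three vessels back upright on the spot in the caddy where it stood at the start. Keep them upright throughout, set them down rather than dropping them, and leave the dish and the caddy's two small containers where they are.

Things in the scene. Friction and masses are not known exactly. Their poses are not given: they have to be found in the camera images.
- round_bottle: Loose amber glass reagent bottle, round, with a paper band, 0.2 to 0.4 kg. Body 60 mm in diameter up to 84 mm, sloping shoulder, neck 32 mm; black screw cap 38 mm in diameter from 109 to 135 mm height (its top). Take it by the cap from above. Origin: centre of the underside, z up. Which of the three vessels is in which caddy bay changes; it ends where it started.
- square_bottle: Loose white plastic bottle, square section 56 x 56 mm up to 104 mm, short round shoulder, grey screw cap 36 mm in diameter from 119 to 145 mm height (its top), 0.2 to 0.4 kg. Take it by the cap from above. Origin: centre of the underside, z up, x and y square to its sides. In one of the caddy's bays at the start, and there again at the end (any yaw).
- flask: Loose clear glass conical flask, 0.15 to 0.28 kg. Base 66 mm in diameter, narrowing to a neck of 27 mm at 82 mm height; pale silicone stopper 33 mm in diameter, fixed in the neck, from 110 to 138 mm height (its top). Take it by the stopper from above. Origin: centre of the underside, z up. In one of the caddy's bays at the start, and there again at the end.
- magnifier: Loose upright tube magnifier, 88 mm tall, 0.13 kg: steel tube (shaft) 30 mm in diameter up to 48 mm, black ribbed grip barrel 36 mm in diameter from 48 to 78 mm, eyepiece 30 mm in diameter above. Origin: centre of the underside, z up along the tube. At the start the shaft is 40 mm deep in the holder, underside 8 mm above the bench. Grip the barrel; pull straight up 45 mm before moving sideways.
- caddy: Fixed white tray 168 (x) x 240 (y) mm, floor 4, wall 14, ribs 10 mm high. Origin: centre of underside; x points to its back, away from the robot, +-17 deg. Metal holder block 46 x 46 mm, top 48 mm above bench, at caddy (35, 0) mm, bore 31.5 mm wide, 40 deep. Three 86 mm bays at (35, 72), (35, -72), (-37, 0) mm hold the tall vessels (within 5 mm of centre); small containers at (-46, +-82) mm.
- tray: Fixed empty shallow steel tray lying on the bench, 230 mm (x) by 240 mm (y), floor 3 mm thick (vessels stand on it 3 mm above the bench), rim 11 mm high. Origin: centre of its underside. The side area where the three vessels wait. It lies left or right of the caddy, on the other side from the colony counter.
- counter: Fixed colony counter, a cream box 250 mm (x) by 270 mm (y), top 70 mm above the bench, with a round lit white stage in a black ring at the middle of the top. Origin: centre of its underside, below the stage centre. A black tally counter with a steel T lever stands on top near the corner (-88, -98) mm, up to 124 mm above the bench. It lies left or right of the caddy.
- dish: Loose closed Petri dish, clear plastic, 92 mm in diameter and 16 mm high, with cream agar and small dark colonies, lying on the counter's lit stage. Origin: centre of its underside (70 mm above the bench); the magnifier stands on its flat lid, 86 mm above the bench.
- dropper: Loose small amber dropper bottle with a black cap and rubber bulb, 30 mm in diameter and 78 mm tall, in one front corner of the caddy. Leave it where it is. Origin: centre of the underside.
- jar: Loose small white screw-top jar, 43 mm in diameter and 40 mm tall, in the other front corner of the caddy. Leave it where it is. Origin: centre of the underside.
Things that resemble listed ones, but are neither listed nor needed, are in the scene too. There is more than one size of the dish; the one meant has the size given above.

How it is judged:
By the outcome, as a careful person would: the job done as asked, in the order asked, and still so for the second after the job is handed in, with the robot touching nothing.
It also fails if it takes over 144 s, if anything falls off the work surface, if the arm or the gripper's body presses on something with over 40 N, if the wrist force passes 120 N, or if a joint passes its speed limit or range.

## Working session

There is one attempt and no reset: what is moved stays moved. The work goes in short steps, Python scripts to look and compute and a shell command to move; the robot and the scene stay as the last step left them, time stands still between calls to the robot, and variables do not carry over. Pictures are saved under pics/ and viewed, and the job is handed in when it is done.

```bash
mkdir -p pics; ls; python3 - <<'E'
from cell import state,cams
import cv2,numpy as np
s=state(); print(s)
for n in ("top","side","wrist"):
    p=cams.camera_params(n); print(n,p)
    im,d=cams.grab_frame(n); cv2.imwrite(f"pics/{n}0.png",im[:,:,::-1]); np.save(f"pics/{n}0_d.npy",d)
E
```

```text
pics
{'t': 0.0, 'q': array([-7.85516100e+01,  1.58458898e+01,  8.62924633e+01,  3.88468887e-04,
        7.79607121e+01, -6.93145058e+00]), 'qvel': array([ 0.08150974, -0.08136461,  0.01739685, -0.04428848,  0.06298124,
        0.00649762]), 'effort': array([-2.39054563e-03, -4.04585981e+01, -2.37229532e+01,  6.99434825e-02,
        3.44790705e-02, -1.50616265e-04]), 'eef_pos': array([ 0.18120793, -0.54512892,  0.20464114]), 'tcp_rot': array([[-3.36684625e-04,  3.15313521e-01, -9.48987497e-01],
       [ 1.69592942e-03, -9.48986006e-01, -3.15313627e-01],
       [-9.99998505e-01, -1.71557707e-03, -2.15240479e-04]]), 'contact_force': array([ 0.77842742, -0.2569069 , -0.28935879]), 'ft_torque': array([-0.04080437, -0.02239394, -0.0323412 ]), 'width': 0.9988695034589804}
top {'fov_y': 56.2817744393549, 'cx': 284.1208114617741, 'cy': 210.58332450776703, 'world_to_cam': array([[-5.22568297e-03, -9.99367782e-01,  3.51671557e-02,
        -1.31601339e-02],
       [ 9.87007194e-01,  4.93018618e-04,  1.60675309e-01,
        -5.05166379e-01],
       [-1.60591065e-01,  3.55498739e-02,  9.86380614e-01,
        -9.08331150e-01],
       [ 0.00000000e+00,  0.00000000e+00,  0.00000000e+00,
         1.00000000e+00]])}
side {'fov_y': 53.2277950242499, 'cx': 278.2599413699671, 'cy': 213.4435834677856, 'world_to_cam': array([[ 0.97519923, -0.22083102, -0.01483646, -0.45519194],
       [ 0.1696626 ,  0.70282374,  0.69083529, -0.14546929],
       [-0.14213045, -0.67621923,  0.72285993, -1.04895899],
       [ 0.        ,  0.        ,  0.        ,  1.        ]])}
wrist {'fov_y': 63.69889547764863, 'cx': 282.2648497361089, 'cy': 208.33430757057772, 'world_to_cam': array([[ 0.31582685, -0.94881602, -0.00125173, -0.57401958],
       [ 0.91613787,  0.30529219, -0.25978469,  0.02752385],
       [ 0.24687002,  0.08090023,  0.96566575, -0.39022371],
       [ 0.        ,  0.        ,  0.        ,  1.        ]])}
```

View pics/top0.png

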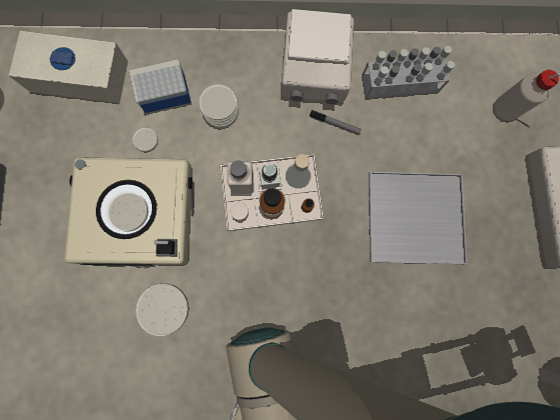

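View pics/side0.png

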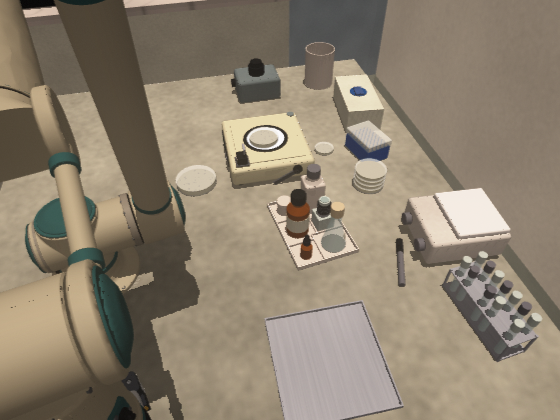

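View pics/wrist0.png

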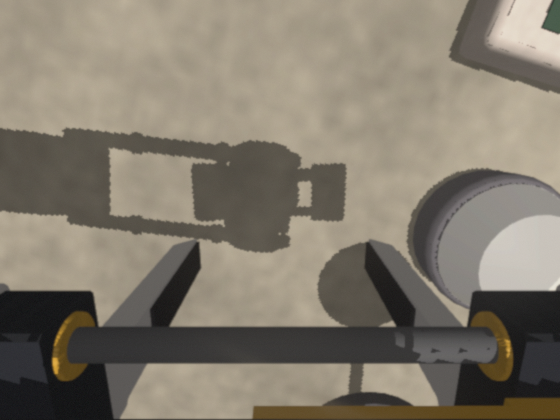

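The top view shows the caddy at about (270,192), the tray at (417,218) and the counter with its lit dish at (128,209). Decoy dishes lie at (161,309), (145,139) and (219,104).

```bash
cat > h.py <<'E'
import numpy as np,cv2
from cell import state,cams,finder
def K(n):
    p=cams.camera_params(n); f=210/np.tan(np.radians(p['fov_y']/2)); return f,p['cx'],p['cy'],p['world_to_cam']
def proj(n,X,P=None):
    f,cx,cy,T=P or K(n); c=(T@np.append(X,1))[:3]; return np.array([cx+f*c[0]/-c[2],cy-f*c[1]/-c[2]])
def ray(n,uv,z,P=None):
    f,cx,cy,T=P or K(n); d=np.array([(uv[0]-cx)/f,-(uv[1]-cy)/f,-1]); R=T[:3,:3]; o=-R.T@T[:3,3]; w=R.T@d
    return o+w*(z-o[2])/w[2]
def cloud(n,dep,P=None):
    f,cx,cy,T=P or K(n); v,u=np.mgrid[:420,:560]; 
    c=np.stack([(u-cx)/f*dep,-(v-cy)/f*dep,-dep],-1); R=T[:3,:3]; return (c-T[:3,3])@R
E
python3 - <<'E'
from h import *
names="round_bottle square_bottle flask magnifier caddy tray counter dish dropper jar".split()
for cam in("top","side"):
    im,d=cams.grab_frame(cam); C=cloud(cam,d); np.save(f"pics/{cam}C.npy",C)
    for n in names:
        for o in finder.outline_of(n,cam)[:3]:
            if o['p']<.2: continue
            m=o['pixels']&(d>0); q=C[m]
            if len(q)<5: continue
            zt=np.percentile(q[:,2],98); tp=q[q[:,2]>zt-.008]
            print(cam,n,round(o['p'],2),np.round(o['location']),'med',np.round(np.median(q,0),3),'ztop',round(zt,3),'topc',np.round((tp.min(0)+tp.max(0))/2,3)[:2],'ext',np.round(np.ptp(q,axis=0),3))
        for o in finder.pinpoint(n,cam)[:2]:
            if o['p']<.2: continue
            print('   pin',n,round(o['p'],2),np.round(o['location'],1),np.round(ray(cam,o['location'],{'dish':.07,'magnifier':.008}.get(n,0.004 if n not in('caddy','tray','counter') else 0)),4))
print(state()['t'])
E
```

```text
top round_bottle 0.7 [272. 202.] med [0.511 0.015 0.099] ztop 0.141 topc [0.521 0.014] ext [0.059 0.058 0.143]
   pin round_bottle 0.75 [272.4 205.9] [0.5231 0.0137 0.004 ]
   pin round_bottle 0.69 [418.4 214.1] [ 0.5023 -0.3571  0.004 ]
top square_bottle 0.87 [239. 177.] med [0.568 0.085 0.108] ztop 0.151 topc [0.582 0.089] ext [0.09  0.055 0.156]
   pin square_bottle 0.79 [241.9 185.6] [0.5752 0.0909 0.004 ]
top flask 0.8 [300. 171.] med [ 0.589 -0.048  0.064] ztop 0.144 topc [ 0.601 -0.051] ext [0.055 0.061 0.14 ]
   pin flask 0.92 [299.6 175.5] [ 0.602  -0.0557  0.004 ]
top magnifier 0.64 [267. 168.] med [0.589 0.022 0.095] ztop 0.099 topc [0.593 0.021] ext [0.031 0.033 0.041]
   pin magnifier 0.57 [272.1 176.9] [0.5971 0.0145 0.008 ]
top caddy 0.62 [284. 196.] med [0.546 0.002 0.005] ztop 0.049 topc [0.554 0.021] ext [0.2   0.255 0.148]
top caddy 0.52 [125. 211.] med [0.497 0.344 0.085] ztop 0.089 topc [0.498 0.346] ext [0.095 0.101 0.023]
   pin caddy 0.82 [275.8 192.8] [0.5576 0.0051 0.    ]
   pin caddy 0.25 [297.6 174.5] [ 0.6056 -0.0509  0.    ]
top tray 0.73 [417. 218.] me
[... 2796 characters left out ...]
top 0.089 topc [0.497 0.344] ext [0.088 0.097 0.022]
side dish 0.58 [197. 182.] med [0.275 0.261 0.021] ztop 0.025 topc [0.275 0.273] ext [0.119 0.123 0.027]
side dish 0.55 [322. 149.] med [0.691 0.33  0.011] ztop 0.015 topc [0.693 0.335] ext [0.057 0.062 0.019]
   pin dish 0.91 [260.  140.1] [0.4877 0.3443 0.07  ]
   pin dish 0.6 [200.  181.6] [0.2878 0.1953 0.07  ]
side dropper 0.72 [303. 249.] med [ 0.519 -0.083  0.042] ztop 0.077 topc [ 0.522 -0.079] ext [0.028 0.026 0.071]
side jar 0.72 [280. 203.] med [0.498 0.084 0.043] ztop 0.048 topc [0.502 0.092] ext [0.036 0.041 0.043]
   pin jar 0.58 [304.1 252.2] [ 0.5204 -0.0642  0.004 ]
   pin jar 0.49 [286.7 211.1] [0.5113 0.089  0.004 ]
2.25
```

```bash
python3 - <<'E'
import cv2
im=cv2.imread('pics/top0.png'); 
cv2.imwrite('pics/top0_caddy.png',cv2.resize(im[140:245,205:345],None,fx=5,fy=5,interpolation=3))
cv2.imwrite('pics/top0_ctr.png',cv2.resize(im[110:345,55:255],None,fx=2.5,fy=2.5,interpolation=3))
E
```

```text
(no output)
```

View pics/top0_caddy.png

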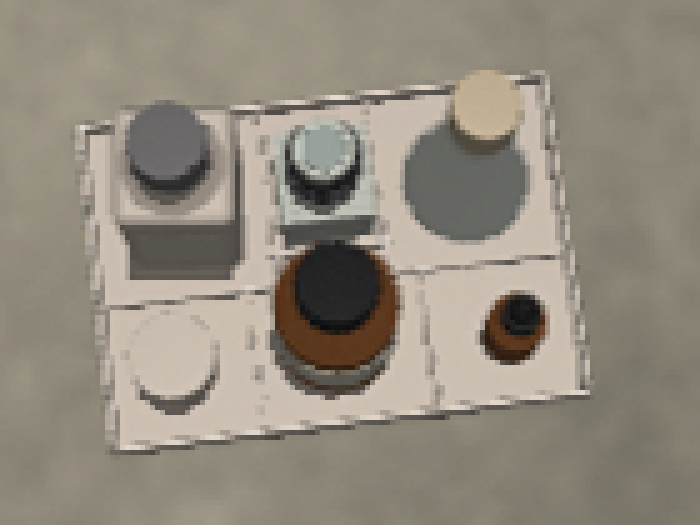

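View pics/top0_ctr.png

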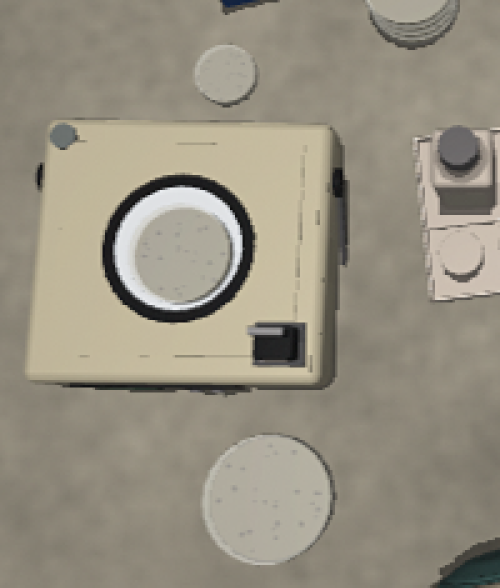

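Candidates for the dish: stage (126,213) at 92 mm, bench (161,309) at about 120 mm, and small (145,139) at 60 mm. There is also a stack at (219,104). The crop and depth show that the one on the stage (lid z 0.086) fits. The poses from both cameras agree to about 2 mm and match the caddy layout at about 7° yaw. I'm moving above the round bottle.

```bash
python3 -m creep '{"travel":[[0.017,0.0279,0.008],[0.017,0.0279,0.008],[0.017,0.0279,0.008],[0.017,0.0279,0.008],[0.017,0.0279,0.008],[0.017,0.0279,0.008],[0.017,0.0279,0.008],[0.017,0.0279,0],[0.017,0.0279,0],[0.017,0.0279,0],[0.017,0.0279,0],[0.017,0.0279,0]],"rot":[[0,0,-0.02],[0,0,-0.02],[0,0,-0.02],[0,0,-0.02],[0,0,-0.02],[0,0,-0.02],[0,0,-0.02],[0,0,-0.02],[0,0,-0.02],[0,0,-0.02],[0,0,0],[0,0,0]],"fingers":[0.3,0.3,0.3,0.3,0.3,0.3,0.3,0.3,0.3,0.3,0.3,0.3]}'
python3 -m creep '{"travel":[[0.017,0.0279,0],[0.017,0.0279,0],[0.017,0.0279,0],[0.017,0.0279,0],[0.017,0.0279,0],[0.017,0.0279,0],[0.017,0.0279,0],[0.017,0.0279,0],[0,0,0],[0,0,0]],"rot":[[0,0,0],[0,0,0],[0,0,0],[0,0,0],[0,0,0],[0,0,0],[0,0,0],[0,0,0],[0,0,0],[0,0,0]],"fingers":[0.3,0.3,0.3,0.3,0.3,0.3,0.3,0.3,0.3,0.3]}'
python3 - <<'E'
from h import *
s=state(); print(s['t'],s['eef_pos'],s['width'],s['tcp_rot'][:,1],s['contact_force'])
P=K('wrist'); im,d=cams.grab_frame('wrist'); C=cloud('wrist',d,P); cv2.imwrite('pics/w1.png',im[:,:,::-1])
for n in ('round_bottle','flask','square_bottle','magnifier','jar','dropper'):
    for o in finder.outline_of(n,'wrist')[:2]:
        q=C[o['pixels']&(d>0)]
        if o['p']<.3 or len(q)<20: continue
        zt=np.percentile(q[:,2],97); tp=q[q[:,2]>zt-.005]
        print(n,round(o['p'],2),np.round(o['location']),zt.round(3),((tp.min(0)+tp.max(0))/2).round(4),np.ptp(tp,axis=0).round(3))
E
```

```text
t: 3.25
eef_pos: [0.3859, -0.2094, 0.2618]
tcp_rot: [[0.001, 0.12, -0.993], [-0.001, -0.993, -0.12], [-1.0, 0.001, -0.001]]
contact_force: [0.8, 0.7, -0.4]
width: 0.701
t: 4.08
eef_pos: [0.5217, 0.0135, 0.2611]
tcp_rot: [[-0.001, 0.124, -0.992], [-0.0, -0.992, -0.124], [-1.0, 0.0, 0.001]]
contact_force: [-1.1, 0.3, -1.0]
width: 0.7
4.0833 [0.52166858 0.01351444 0.26114485] 0.6996300750278849 [ 1.23584512e-01 -9.92334036e-01  1.72202202e-04] [-1.11333764  0.31239256 -0.99785071]
round_bottle 0.93 [282. 187.] 0.139 [0.5219 0.0152 0.1374] [0.037 0.039 0.006]
flask 0.68 [347. 124.] 0.142 [ 0.601  -0.0507  0.1404] [0.032 0.032 0.006]
square_bottle 0.84 [217. 126.] 0.149 [0.5819 0.0895 0.1476] [0.035 0.035 0.006]
magnifier 0.78 [285. 117.] 0.097 [0.5933 0.0213 0.0954] [0.029 0.029 0.005]
jar 0.71 [215. 185.] 0.045 [0.5051 0.0934 0.0426] [0.041 0.04  0.006]
dropper 0.56 [352. 188.] 0.081 [ 0.5225 -0.073   0.0794] [0.011 0.011 0.006]
```

View pics/w1.png

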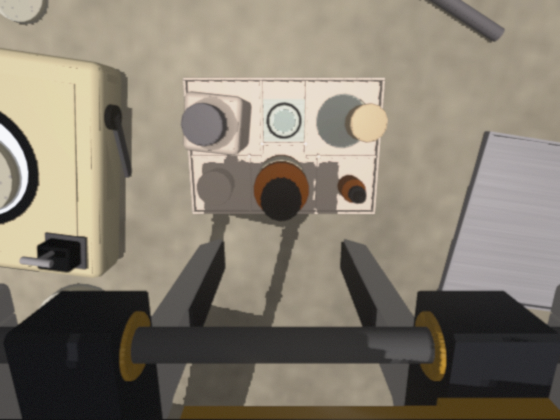

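Wrist view: the round bottle's cap is between the jaws at (282,195), the flask stopper at (367,121), the square cap at (205,123) and the magnifier at (284,119). All agree with the other cameras to within 2 mm. I'm descending on the round cap.

```bash
python3 -m creep '{"travel":[[0,0.0008,-0.02],[0,0,-0.03],[0,0,-0.03],[0,0,-0.03],[0,0,-0.02],[0,0,-0.012],[0,0,-0.007],[0,0,0],[0,0,0]],"rot":[[0,0,0],[0,0,0],[0,0,0],[0,0,0],[0,0,0],[0,0,0],[0,0,0],[0,0,0],[0,0,0]],"fingers":[0.3,0.3,0.3,0.3,0.3,0.3,0.3,0.3,0.3]}'
python3 -m creep '{"travel":[[0,0,0],[0,0,0],[0,0,0],[0,0,0],[0,0,0],[0,0,0],[0,0,0],[0,0,0]],"rot":[[0,0,0],[0,0,0],[0,0,0],[0,0,0],[0,0,0],[0,0,0],[0,0,0],[0,0,0]],"fingers":[0.4,0.5,0.6,0.7,0.8,0.9,1,1]}'
```

```text
t: 5.18
eef_pos: [0.5216, 0.0127, 0.1129]
tcp_rot: [[0.001, 0.12, -0.993], [-0.0, -0.993, -0.12], [-1.0, 0.0, -0.001]]
contact_force: [-0.8, -0.3, 0.3]
width: 0.7
t: 5.85
eef_pos: [0.5217, 0.0134, 0.113]
tcp_rot: [[0.001, 0.12, -0.993], [0.0, -0.993, -0.12], [-1.0, -0.0, -0.001]]
contact_force: [-0.0, 0.9, 3.8]
width: 0.401
```

```bash
python3 -m creep '{"travel":[[0,0,0.003],[0,0,0.01],[0,0,0.02],[0,0,0.03],[0,0,0.03],[0,0,0.03],[0,0,0.02],[-0.003,-0.013,0.007],[-0.005,-0.022,0],[-0.006,-0.028,0],[-0.007,-0.031,0],[-0.007,-0.031,0]],"rot":[[0,0,0],[0,0,0],[0,0,0],[0,0,0],[0,0,0],[0,0,0],[0,0,0],[0,0,0],[0,0,0],[0,0,0],[0,0,0],[0,0,0]],"fingers":[1,1,1,1,1,1,1,1,1,1,1,1]}'
python3 -m creep '{"travel":[[-0.007,-0.031,0],[-0.007,-0.031,0],[-0.007,-0.031,0],[-0.007,-0.031,0],[-0.007,-0.031,0],[-0.007,-0.031,0],[-0.006,-0.027,-0.01],[-0.005,-0.018,-0.02],[-0.001,-0.009,-0.025],[0,0,-0.03],[0,0,-0.03],[0,0,-0.02]],"rot":[[0,0,0],[0,0,0],[0,0,0],[0,0,0],[0,0,0],[0,0,0],[0,0,0],[0,0,0],[0,0,0],[0,0,0],[0,0,0],[0,0,0]],"fingers":[1,1,1,1,1,1,1,1,1,1,1,1]}'
```

```text
t: 6.85
eef_pos: [0.4924, -0.1129, 0.2626]
tcp_rot: [[-0.001, 0.122, -0.993], [-0.0, -0.993, -0.122], [-1.0, 0.0, 0.001]]
contact_force: [-0.1, -0.1, -3.1]
width: 0.4
t: 7.85
eef_pos: [0.4374, -0.3511, 0.1246]
tcp_rot: [[-0.004, 0.12, -0.993], [0.003, -0.993, -0.12], [-1.0, -0.003, 0.003]]
contact_force: [-0.5, 0.3, -2.2]
width: 0.4
```

```bash
python3 -m creep '{"travel":[[0,0,-0.007],[0,0,-0.004],[0,0,-0.002],[0,0,-0.001],[0,0,-0.001],[0,0,0],[0,0,0]],"rot":[[0,0,0],[0,0,0],[0,0,0],[0,0,0],[0,0,0],[0,0,0],[0,0,0]],"fingers":[1,1,1,1,1,1,1]}'
python3 -m creep '{"travel":[[0,0,-0.001],[0,0,-0.0005],[0,0,0],[0,0,0]],"rot":[[0,0,0],[0,0,0],[0,0,0],[0,0,0]],"fingers":[1,1,1,1]}'
```

```text
t: 8.43
eef_pos: [0.4398, -0.3523, 0.1135]
tcp_rot: [[0.001, 0.121, -0.993], [-0.001, -0.993, -0.121], [-1.0, 0.002, -0.001]]
contact_force: [0.4, 0.5, -3.0]
width: 0.399
t: 8.77
eef_pos: [0.4398, -0.3522, 0.1119]
tcp_rot: [[0.001, 0.12, -0.993], [-0.001, -0.993, -0.12], [-1.0, 0.001, -0.001]]
contact_force: [0.4, 0.9, 4.4]
width: 0.398
```

Force flipped to +4.4 N, so the bottle is on the tray. I'm releasing and heading to the flask.

```bash
python3 -m creep '{"travel":[[0,0,0],[0,0,0],[0,0,0],[0,0,0],[0,0,0],[0,0,0.01],[0,0,0.03],[0,0,0.03],[0,0,0.03],[0.007,0.013,0.03],[0.014,0.026,0.02],[0.016,0.03,0]],"rot":[[0,0,0],[0,0,0],[0,0,0],[0,0,0],[0,0,0],[0,0,0],[0,0,0],[0,0,0],[0,0,0],[0,0,0],[0,0,0],[0,0,0]],"fingers":[0.55,0.5,0.4,0.3,0.3,0.3,0.3,0.3,0.3,0.3,0.3,0.3]}'
python3 -m creep '{"travel":[[0.016,0.03,0],[0.016,0.03,0],[0.016,0.03,0],[0.016,0.03,0],[0.016,0.03,0],[0.016,0.03,0],[0.014,0.026,0],[0.011,0.02,0],[0.003,0.006,0],[0,0,0],[0,0,0]],"rot":[[0,0,0],[0,0,0],[0,0,0],[0,0,0],[0,0,0],[0,0,0],[0,0,0],[0,0,0],[0,0,0],[0,0,0],[0,0,0]],"fingers":[0.3,0.3,0.3,0.3,0.3,0.3,0.3,0.3,0.3,0.3,0.3]}'
```

```text
t: 9.77
eef_pos: [0.4784, -0.2851, 0.267]
tcp_rot: [[0.008, 0.117, -0.993], [-0.007, -0.993, -0.118], [-1.0, 0.008, -0.007]]
contact_force: [0.7, -0.4, 0.4]
width: 0.7
t: 10.68
eef_pos: [0.5999, -0.0515, 0.2613]
tcp_rot: [[-0.0, 0.121, -0.993], [-0.001, -0.993, -0.121], [-1.0, 0.001, 0.001]]
contact_force: [-0.1, -0.6, 0.1]
width: 0.703
```

```bash
python3 -m creep '{"travel":[[0.0007,0,-0.02],[0,0,-0.03],[0,0,-0.03],[0,0,-0.03],[0,0,-0.02],[0,0,-0.012],[0,0,-0.008],[0,0,0],[0,0,0]],"rot":[[0,0,0],[0,0,0],[0,0,0],[0,0,0],[0,0,0],[0,0,0],[0,0,0],[0,0,0],[0,0,0]],"fingers":[0.3,0.3,0.3,0.3,0.3,0.3,0.3,0.3,0.3]}'
python3 -m creep '{"travel":[[0,0,0],[0,0,0],[0,0,0],[0,0,0],[0,0,0],[0,0,0],[0,0,0],[0,0,0]],"rot":[[0,0,0],[0,0,0],[0,0,0],[0,0,0],[0,0,0],[0,0,0],[0,0,0],[0,0,0]],"fingers":[0.4,0.5,0.6,0.7,0.8,0.9,1,1]}'
```

```text
t: 11.43
eef_pos: [0.601, -0.052, 0.1115]
tcp_rot: [[0.0, 0.119, -0.993], [-0.0, -0.993, -0.119], [-1.0, 0.001, -0.0]]
contact_force: [-0.1, 0.5, 0.4]
width: 0.701
t: 12.1
eef_pos: [0.6012, -0.0509, 0.1114]
tcp_rot: [[0.001, 0.121, -0.993], [-0.0, -0.993, -0.121], [-1.0, 0.0, -0.001]]
contact_force: [-0.1, -0.0, 1.9]
width: 0.346
```

```bash
python3 -m creep '{"travel":[[0,0,0.003],[0,0,0.01],[0,0,0.02],[0,0,0.03],[0,0,0.03],[0,0,0.03],[0,0,0.02],[-0.003,-0.014,0.007],[-0.005,-0.024,0],[-0.006,-0.032,0],[-0.006,-0.032,0],[-0.006,-0.032,0]],"rot":[[0,0,0],[0,0,0],[0,0,0],[0,0,0],[0,0,0],[0,0,0],[0,0,0],[0,0,0],[0,0,0],[0,0,0],[0,0,0],[0,0,0]],"fingers":[1,1,1,1,1,1,1,1,1,1,1,1]}'
python3 -m creep '{"travel":[[-0.006,-0.032,0],[-0.006,-0.03,-0.01],[-0.005,-0.024,-0.02],[-0.003,-0.014,-0.025],[0,0,-0.03],[0,0,-0.03],[0,0,-0.02],[0,0,-0.007],[0,0,-0.004],[0,0,-0.003],[0,0,-0.001],[0,0,0]],"rot":[[0,0,0],[0,0,0],[0,0,0],[0,0,0],[0,0,0],[0,0,0],[0,0,0],[0,0,0],[0,0,0],[0,0,0],[0,0,0],[0,0,0]],"fingers":[1,1,1,1,1,1,1,1,1,1,1,1]}'
python3 -m creep '{"travel":[[0,0,-0.001],[0,0,0],[0,0,0]],"rot":[[0,0,0],[0,0,0],[0,0,0]],"fingers":[1,1,1]}'
```

```text
t: 13.1
eef_pos: [0.5735, -0.1867, 0.2601]
tcp_rot: [[-0.002, 0.121, -0.993], [-0.0, -0.993, -0.121], [-1.0, -0.0, 0.002]]
contact_force: [-0.2, -1.3, -1.6]
width: 0.346
t: 14.1
eef_pos: [0.5557, -0.2854, 0.1122]
tcp_rot: [[0.002, 0.121, -0.993], [-0.001, -0.993, -0.121], [-1.0, 0.002, -0.002]]
contact_force: [0.3, -0.5, -1.4]
width: 0.344
t: 14.35
eef_pos: [0.5554, -0.285, 0.1108]
tcp_rot: [[0.001, 0.121, -0.993], [-0.001, -0.993, -0.121], [-1.0, 0.001, -0.001]]
contact_force: [-0.1, -0.9, -2.9]
width: 0.346
```

```bash
python3 -m creep '{"travel":[[0,0,-0.0008],[0,0,0],[0,0,0]],"rot":[[0,0,0],[0,0,0],[0,0,0]],"fingers":[1,1,1]}'
```

```text
t: 14.6
eef_pos: [0.5555, -0.2851, 0.1104]
tcp_rot: [[0.002, 0.121, -0.993], [-0.001, -0.993, -0.121], [-1.0, 0.001, -0.001]]
contact_force: [-1.4, 0.2, 5.3]
width: 0.343
```

```bash
python3 -m creep '{"travel":[[0,0,0],[0,0,0],[0,0,0],[0,0,0],[0,0,0],[0,0,0.01],[0,0,0.03],[0,0,0.03],[0,0,0.03],[0.001,0.014,0.03],[0.002,0.028,0.025],[0.0025,0.035,0]],"rot":[[0,0,0],[0,0,0],[0,0,0],[0,0,0],[0,0,0],[0,0,0],[0,0,0],[0,0,0],[0,0,0],[0,0,0],[0,0,0],[0,0,0]],"fingers":[0.6,0.5,0.4,0.3,0.3,0.3,0.3,0.3,0.3,0.3,0.3,0.3]}'
python3 -m creep '{"travel":[[0.0025,0.035,0],[0.0025,0.035,0],[0.0025,0.035,0],[0.0025,0.035,0],[0.0025,0.035,0],[0.0025,0.035,0],[0.0025,0.035,0],[0.002,0.028,0],[0.002,0.018,0],[0.0015,0.006,0],[0,0,0],[0,0,0]],"rot":[[0,0,0],[0,0,0],[0,0,0],[0,0,0],[0,0,0],[0,0,0],[0,0,0],[0,0,0],[0,0,0],[0,0,0],[0,0,0],[0,0,0]],"fingers":[0.3,0.3,0.3,0.3,0.3,0.3,0.3,0.3,0.3,0.3,0.3,0.3]}'
```

```text
t: 15.6
eef_pos: [0.5632, -0.2102, 0.2708]
tcp_rot: [[0.01, 0.117, -0.993], [-0.006, -0.993, -0.117], [-1.0, 0.007, -0.01]]
contact_force: [1.0, -0.2, 0.1]
width: 0.7
t: 16.6
eef_pos: [0.5835, 0.0884, 0.2645]
tcp_rot: [[0.0, 0.121, -0.993], [-0.001, -0.993, -0.121], [-1.0, 0.001, -0.0]]
contact_force: [1.0, 1.3, 0.3]
width: 0.701
```

Descending to z 0.122.

```bash
python3 -m creep '{"travel":[[-0.001,0,-0.02],[0,0,-0.03],[0,0,-0.03],[0,0,-0.03],[0,0,-0.018],[0,0,-0.01],[0,0,-0.004],[0,0,0],[0,0,0]],"rot":[[0,0,0],[0,0,0],[0,0,0],[0,0,0],[0,0,0],[0,0,0],[0,0,0],[0,0,0],[0,0,0]],"fingers":[0.3,0.3,0.3,0.3,0.3,0.3,0.3,0.3,0.3]}'
python3 -m creep '{"travel":[[0,0,0],[0,0,0],[0,0,0],[0,0,0],[0,0,0],[0,0,0],[0,0,0],[0,0,0]],"rot":[[0,0,0],[0,0,0],[0,0,0],[0,0,0],[0,0,0],[0,0,0],[0,0,0],[0,0,0]],"fingers":[0.4,0.5,0.6,0.7,0.8,0.9,1,1]}'
```

```text
t: 17.35
eef_pos: [0.5836, 0.0885, 0.1234]
tcp_rot: [[0.002, 0.12, -0.993], [-0.0, -0.993, -0.12], [-1.0, 0.0, -0.002]]
contact_force: [-0.0, 0.2, -0.2]
width: 0.7
t: 18.02
eef_pos: [0.5827, 0.0894, 0.1226]
tcp_rot: [[0.001, 0.121, -0.993], [0.0, -0.993, -0.121], [-1.0, -0.0, -0.001]]
contact_force: [-0.4, 1.6, 1.8]
width: 0.376
```

```bash
python3 -m creep '{"travel":[[0,0,0.003],[0,0,0.01],[0,0,0.02],[0,0,0.03],[0,0,0.034],[0,0,0.034],[0,0,0.024],[-0.0016,-0.014,0.01],[-0.0016,-0.028,0],[-0.0016,-0.034,0],[-0.0016,-0.034,0],[-0.0016,-0.034,0]],"rot":[[0,0,0],[0,0,0],[0,0,0],[0,0,0],[0,0,0],[0,0,0],[0,0,0],[0,0,0],[0,0,0],[0,0,0],[0,0,0],[0,0,0]],"fingers":[1,1,1,1,1,1,1,1,1,1,1,1]}'
python3 -m creep '{"travel":[[-0.0016,-0.034,0],[-0.0016,-0.034,0],[-0.0016,-0.034,0],[-0.0016,-0.034,0],[-0.0016,-0.034,0],[-0.0016,-0.034,0],[-0.0016,-0.034,0],[-0.0016,-0.034,0],[-0.0016,-0.034,0],[-0.0016,-0.03,0],[-0.0016,-0.016,0],[-0.0016,-0.008,-0.01]],"rot":[[0,0,0],[0,0,0],[0,0,0],[0,0,0],[0,0,0],[0,0,0],[0,0,0],[0,0,0],[0,0,0],[0,0,0],[0,0,0],[0,0,0]],"fingers":[1,1,1,1,1,1,1,1,1,1,1,1]}'
python3 -m creep '{"travel":[[0,0,-0.025],[0,0,-0.034],[0,0,-0.034],[0,0,-0.03],[0,0,-0.016],[0,0,-0.007],[0,0,-0.004],[0,0,-0.003],[0,0,-0.001],[0,0,0],[0,0,0]],"rot":[[0,0,0],[0,0,0],[0,0,0],[0,0,0],[0,0,0],[0,0,0],[0,0,0],[0,0,0],[0,0,0],[0,0,0],[0,0,0]],"fingers":[1,1,1,1,1,1,1,1,1,1,1]}'
```

```text
t: 19.02
eef_pos: [0.5731, -0.057, 0.2861]
tcp_rot: [[-0.003, 0.121, -0.993], [-0.001, -0.993, -0.121], [-1.0, 0.0, 0.003]]
contact_force: [0.0, -0.6, -3.1]
width: 0.378
t: 20.02
eef_pos: [0.5545, -0.4185, 0.277]
tcp_rot: [[0.0, 0.117, -0.993], [-0.002, -0.993, -0.117], [-1.0, 0.002, -0.0]]
contact_force: [0.3, -0.6, -3.8]
width: 0.378
t: 20.93
eef_pos: [0.5559, -0.4153, 0.1246]
tcp_rot: [[0.002, 0.121, -0.993], [-0.002, -0.993, -0.121], [-1.0, 0.002, -0.002]]
contact_force: [1.2, 0.8, -3.5]
width: 0.377
```

```bash
python3 -m creep '{"travel":[[0,0,-0.001],[0,0,-0.001],[0,0,0],[0,0,0]],"rot":[[0,0,0],[0,0,0],[0,0,0],[0,0,0]],"fingers":[1,1,1,1]}'
python3 -m creep '{"travel":[[0,0,-0.0007],[0,0,0],[0,0,0]],"rot":[[0,0,0],[0,0,0],[0,0,0]],"fingers":[1,1,1]}'
```

```text
t: 21.27
eef_pos: [0.5555, -0.4151, 0.1216]
tcp_rot: [[0.001, 0.12, -0.993], [-0.001, -0.993, -0.12], [-1.0, 0.001, -0.001]]
contact_force: [-1.3, 0.1, -1.7]
width: 0.376
t: 21.52
eef_pos: [0.5556, -0.4151, 0.1216]
tcp_rot: [[0.001, 0.121, -0.993], [-0.001, -0.993, -0.121], [-1.0, 0.001, -0.001]]
contact_force: [0.1, 0.9, 3.3]
width: 0.372
```

```bash
python3 -m creep '{"travel":[[0,0,0],[0,0,0],[0,0,0],[0,0,0],[0,0,0],[0,0,0.01],[0,0,0.03],[0,0,0.03],[0,0,0.03],[0.001,0.014,0.03],[0.002,0.028,0.005],[0.003,0.035,0]],"rot":[[0,0,0],[0,0,0],[0,0,0],[0,0,0],[0,0,0],[0,0,0],[0,0,0],[0,0,0],[0,0,0],[0,0,0],[0,0,0],[0,0,0]],"fingers":[0.6,0.5,0.4,0.3,0.3,0.3,0.3,0.3,0.3,0.3,0.3,0.3]}'
python3 -m creep '{"travel":[[0.003,0.035,0],[0.003,0.035,0],[0.003,0.035,0],[0.003,0.035,0],[0.003,0.035,0],[0.003,0.035,0],[0.003,0.035,0],[0.003,0.035,0],[0.003,0.035,0],[0.003,0.028,0],[0.001,0.012,0],[0,0.003,0]],"rot":[[0,0,0],[0,0,0],[0,0,0],[0,0,0],[0,0,0],[0,0,0],[0,0,0],[0,0,0],[0,0,0],[0,0,0],[0,0,0],[0,0,0]],"fingers":[0.3,0.3,0.3,0.3,0.3,0.3,0.3,0.3,0.3,0.3,0.3,0.3]}'
python3 -m creep '{"travel":[[-0.042,-0.005,0],[0,0,0],[0,0,0]],"rot":[[0,0,0],[0,0,0],[0,0,0]],"fingers":[0.3,0.3,0.3]}' 
cat > look.py <<'E'
from h import *
import sys
def look(tag,names,cam='wrist',th=.3):
    s=state(); print(round(s['t'],2),s['eef_pos'].round(4),s['width'].round(3))
    P=K(cam); im,d=cams.grab_frame(cam); C=cloud(cam,d,P); cv2.imwrite(f'pics/{tag}.png',im[:,:,::-1])
    for n in names:
        for o in finder.outline_of(n,cam)[:2]:
            q=C[o['pixels']&(d>0)]
            if o['p']<th or len(q)<20: continue
            zt=np.percentile(q[:,2],97); tp=q[q[:,2]>zt-.005]
            print(n,round(o['p'],2),np.round(o['location']),zt.round(3),((tp.min(0)+tp.max(0))/2).round(4),np.ptp(tp,axis=0).round(3))
E
python3 -c "
from look import look
look('w2',['magnifier','jar','dropper'])
look('t2',['round_bottle','flask','square_bottle','magnifier','dish'],'top')"
```

```text
t: 22.52
eef_pos: [0.5625, -0.3402, 0.2595]
tcp_rot: [[0.006, 0.117, -0.993], [-0.005, -0.993, -0.117], [-1.0, 0.006, -0.005]]
contact_force: [0.4, 0.6, -0.1]
width: 0.7
t: 23.52
eef_pos: [0.5925, 0.0222, 0.2562]
tcp_rot: [[0.001, 0.124, -0.992], [0.0, -0.992, -0.124], [-1.0, 0.0, -0.001]]
contact_force: [-0.2, 0.1, 0.8]
width: 0.706out of range: a shift must lie within [-0.0417, 0.0417]
Traceback (most recent call last):
  File "look.py", line 4, in look
    s=state(); print(round(s['t'],2),s['eef_pos'].round(4),s['width'].round(3))
                                                           ^^^^^^^^^^^^^^^^
AttributeError: 'float' object has no attribute 'round'
```

```bash
python3 -c "
import cv2,numpy as np
a=cv2.imread('pics/w2.png');b=cv2.imread('pics/t2.png')
cv2.imwrite('pics/wt2.png',cv2.resize(np.hstack([a,b]),(800,300)))"
```

```text
[ WARN:0@0.020] global loadsave.cpp:275 findDecoder imread_('pics/w2.png'): can't open/read file: check file path/integrity
[ WARN:0@0.020] global loadsave.cpp:275 findDecoder imread_('pics/t2.png'): can't open/read file: check file path/integrity
Traceback (most recent call last):
cv2.error: OpenCV(4.12.0) :-1: error: (-5:Bad argument) in function 'resize'
> Overload resolution failed:
>  - src data type = object is not supported
>  - Expected Ptr<cv::UMat> for argument 'src'
```

```bash
sed -i "s/s\['width'\].round(3)/round(s['width'],3)/" look.py
python3 -c "
from look import *
look('w2',['magnifier','jar','dropper'])
look('t2',['round_bottle','flask','square_bottle','magnifier','dish'],'top')
a=cv2.imread('pics/w2.png');b=cv2.imread('pics/t2.png')
cv2.imwrite('pics/wt2.png',cv2.resize(np.hstack([a,b]),(800,300)))"
```

```text
23.52 [0.5925 0.0222 0.2562] 0.706
magnifier 0.67 [284. 187.] 0.097 [0.5936 0.0212 0.0955] [0.029 0.029 0.007]
magnifier 0.41 [ 11. 237.] 0.086 [0.4969 0.3133 0.0846] [0.079 0.027 0.006]
jar 0.95 [222. 234.] 0.044 [0.5093 0.0942 0.0425] [0.033 0.042 0.006]
dropper 0.85 [344. 237.] 0.256 [ 0.6046 -0.0133  0.2575] [0.004 0.007 0.006]
23.72 [0.5923 0.0185 0.2556] 0.704
round_bottle 0.84 [427. 236.] 0.14 [ 0.4393 -0.3504  0.1382] [0.037 0.037 0.007]
flask 0.74 [427. 233.] 0.14 [ 0.4393 -0.3504  0.1382] [0.037 0.037 0.007]
flask 0.65 [393. 189.] 0.142 [ 0.5554 -0.2858  0.1408] [0.032 0.032 0.007]
square_bottle 0.87 [448. 190.] 0.149 [ 0.5554 -0.414   0.1483] [0.036 0.034 0.008]
magnifier 0.8 [270. 169.] 0.099 [0.5925 0.0209 0.0974] [0.027 0.025 0.006]
magnifier 0.45 [107. 215.] 0.074 [0.4983 0.2842 0.383 ] [0.251 0.391 0.628]
dish 0.94 [147. 139.] 0.014 [0.6941 0.3358 0.0122] [0.06  0.059 0.007]
dish 0.89 [155. 307.] 0.024 [0.2773 0.2094 0.3568] [0.125 0.244 0.676]
```

View pics/wt2.png

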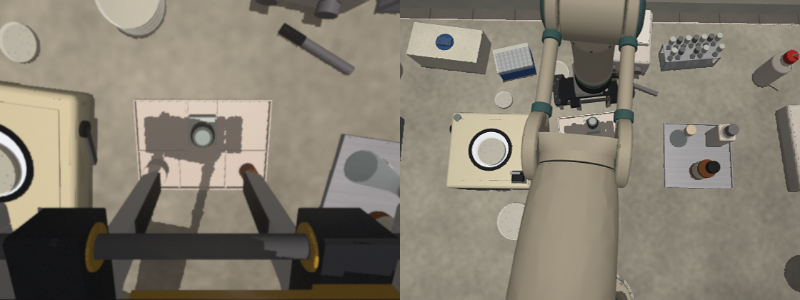

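The vessels stand upright on the tray, left and right rear and front centre. The magnifier top is at (402,133) in the combined picture, now clear all round, at world (0.593, 0.0207). I'm descending on its barrel.

```bash
python3 -m creep '{"travel":[[0.001,0.0018,-0.02],[0,0,-0.034],[0,0,-0.034],[0,0,-0.034],[0,0,-0.03],[0,0,-0.02],[0,0,-0.012],[0,0,-0.008],[0,0,-0.006],[0,0,0],[0,0,0]],"rot":[[0,0,0],[0,0,0],[0,0,0],[0,0,0],[0,0,0],[0,0,0],[0,0,0],[0,0,0],[0,0,0],[0,0,0],[0,0,0]],"fingers":[0.3,0.3,0.3,0.3,0.3,0.3,0.3,0.3,0.3,0.3,0.3]}'
```

```text
t: 24.93
eef_pos: [0.5939, 0.0217, 0.058]
tcp_rot: [[0.001, 0.12, -0.993], [-0.0, -0.993, -0.12], [-1.0, 0.0, -0.001]]
contact_force: [-0.0, -0.6, 0.5]
width: 0.701
```

```bash
python3 -m creep '{"travel":[[0,0,-0.0025],[0,0,0],[0,0,0],[0,0,0],[0,0,0],[0,0,0],[0,0,0],[0,0,0],[0,0,0]],"rot":[[0,0,0],[0,0,0],[0,0,0],[0,0,0],[0,0,0],[0,0,0],[0,0,0],[0,0,0],[0,0,0]],"fingers":[0.4,0.5,0.55,0.6,0.65,0.7,0.8,1,1]}'
```

```text
t: 25.68
eef_pos: [0.5935, 0.0219, 0.0553]
tcp_rot: [[0.001, 0.121, -0.993], [-0.0, -0.993, -0.121], [-1.0, 0.0, -0.001]]
contact_force: [-0.3, -0.1, 2.9]
width: 0.38
```

```bash
python3 -m creep '{"travel":[[0,0,0.003],[0,0,0.005],[0,0,0.006],[0,0,0.006],[0,0,0.006],[0,0,0.006],[0,0,0.006],[0,0,0.006],[0,0,0.008],[0,0,0.01],[0,0,0.02],[0,0,0.02]],"rot":[[0,0,0],[0,0,0],[0,0,0],[0,0,0],[0,0,0],[0,0,0],[0,0,0],[0,0,0],[0,0,0],[0,0,0],[0,0,0],[0,0,0]],"fingers":[1,1,1,1,1,1,1,1,1,1,1,1]}'
python3 -m creep '{"travel":[[0,0,0.02],[0,0,0.015],[0,0,0],[0,0,0]],"rot":[[0,0,0],[0,0,0],[0,0,0],[0,0,0]],"fingers":[1,1,1,1]}'
python3 -c "
from look import *
look('s3',['magnifier','dish'],'side')
look('t3',['dish'],'top')"
```

```text
t: 26.68
eef_pos: [0.5928, 0.022, 0.1577]
tcp_rot: [[-0.001, 0.121, -0.993], [0.0, -0.993, -0.121], [-1.0, -0.0, 0.001]]
contact_force: [1.2, 0.7, -1.5]
width: 0.376
t: 27.02
eef_pos: [0.5938, 0.0218, 0.1931]
tcp_rot: [[0.002, 0.12, -0.993], [-0.0, -0.993, -0.12], [-1.0, 0.001, -0.002]]
contact_force: [0.4, -0.8, -2.0]
width: 0.377
27.02 [0.5938 0.0218 0.1931] 0.377
dish 0.69 [199. 183.] 0.025 [0.2753 0.2732 0.023 ] [0.117 0.121 0.007]
dish 0.59 [262. 139.] 0.09 [0.4987 0.3451 0.0877] [0.091 0.095 0.006]
27.17 [0.5924 0.0219 0.1907] 0.376
dish 0.84 [155. 306.] 0.024 [0.2764 0.2112 0.3521] [0.123 0.245 0.667]
dish 0.8 [144. 140.] 0.014 [0.6942 0.3369 0.0126] [0.06  0.061 0.007]
```

View pics/s3.png

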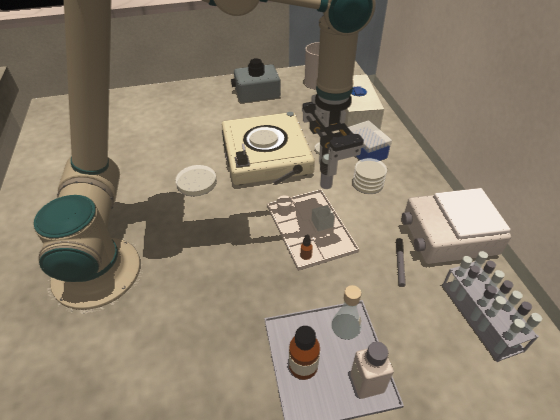

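The magnifier hangs straight in the gripper at (327,175), clear of the holder. The vessels are upright on the tray. Now moving to the dish.

```bash
python3 -m creep '{"travel":[[-0.004,0.014,0],[-0.0077,0.026,0],[-0.0092,0.031,0],[-0.0092,0.031,0],[-0.0092,0.031,0],[-0.0092,0.031,0],[-0.0092,0.031,0],[-0.0092,0.031,0],[-0.0092,0.031,0],[-0.0083,0.028,0],[-0.006,0.02,0],[-0.0036,0.012,0]],"rot":[[0,0,0],[0,0,0],[0,0,0],[0,0,0],[0,0,0],[0,0,0],[0,0,0],[0,0,0],[0,0,0],[0,0,0],[0,0,0],[0,0,0]],"fingers":[1,1,1,1,1,1,1,1,1,1,1,1]}'
python3 -m creep '{"travel":[[-0.002,0.0055,0],[0,0,0],[0,0,0],[0,0,0]],"rot":[[0,0,0],[0,0,0],[0,0,0],[0,0,0]],"fingers":[1,1,1,1]}'
python3 -c "
from look import *
look('w4',['magnifier','dish'],'wrist')
look('s4',['magnifier','dish'],'side')"
python3 -c "
import cv2,numpy as np
a=cv2.imread('pics/w4.png');b=cv2.imread('pics/s4.png')
cv2.imwrite('pics/ws4.png',np.hstack([cv2.resize(a,(400,300)),cv2.resize(b[60:225,150:370],(400,300))]))"
```

```text
t: 28.27
eef_pos: [0.4972, 0.342, 0.1914]
tcp_rot: [[-0.002, 0.123, -0.992], [0.001, -0.992, -0.123], [-1.0, -0.001, 0.002]]
contact_force: [0.3, -0.5, -0.8]
width: 0.376
t: 28.6
eef_pos: [0.4977, 0.3432, 0.1919]
tcp_rot: [[-0.0, 0.119, -0.993], [-0.001, -0.993, -0.119], [-1.0, 0.001, 0.0]]
contact_force: [-0.4, 0.9, -0.8]
width: 0.377
28.6 [0.4977 0.3432 0.1919] 0.377
magnifier 0.64 [284. 265.] 0.233 [0.4976 0.3433 0.2312] [0.03  0.03  0.006]
dish 0.97 [273. 193.] 0.087 [0.5025 0.346  0.1366] [0.082 0.091 0.11 ]
dish 0.66 [307. 384.] 0.022 [0.3691 0.2866 0.1659] [0.295 0.109 0.297]
28.75 [0.4978 0.3433 0.1921] 0.376
magnifier 0.76 [261. 113.] 0.233 [0.4889 0.3398 0.2317] [0.007 0.019 0.008]
dish 0.81 [260. 139.] 0.09 [0.4983 0.3425 0.0876] [0.092 0.094 0.006]
dish 0.65 [324. 145.] 0.015 [0.695  0.3331 0.0129] [0.06  0.06  0.006]
```

View pics/ws4.png

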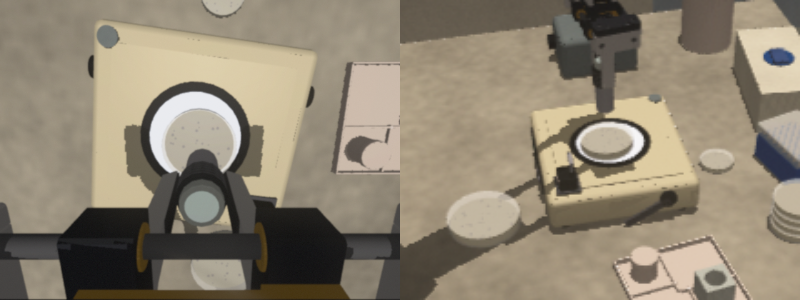

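```bash
python3 -m creep '{"travel":[[0,0.001,-0.01],[0,0,-0.014],[0,0,-0.012],[0,0,-0.008],[0,0,-0.005],[0,0,-0.003],[0,0,-0.002],[0,0,-0.001],[0,0,0],[0,0,0]],"rot":[[0,0,0],[0,0,0],[0,0,0],[0,0,0],[0,0,0],[0,0,0],[0,0,0],[0,0,0],[0,0,0],[0,0,0]],"fingers":[1,1,1,1,1,1,1,1,1,1]}'
python3 -m creep '{"travel":[[0,0,-0.001],[0,0,0],[0,0,0]],"rot":[[0,0,0],[0,0,0],[0,0,0]],"fingers":[1,1,1]}'
```

```text
t: 29.73
eef_pos: [0.4976, 0.3456, 0.1375]
tcp_rot: [[0.001, 0.121, -0.993], [0.0, -0.993, -0.121], [-1.0, -0.0, -0.001]]
contact_force: [-0.2, 0.6, -1.3]
width: 0.379
t: 29.98
eef_pos: [0.4974, 0.3454, 0.1362]
tcp_rot: [[0.0, 0.121, -0.993], [0.0, -0.993, -0.121], [-1.0, -0.0, -0.0]]
contact_force: [0.1, 0.1, -1.3]
width: 0.376
```

```bash
python3 -m creep '{"travel":[[0,-0.0005,-0.001],[0,0,-0.001],[0,0,0],[0,0,0]],"rot":[[0,0,0],[0,0,0],[0,0,0],[0,0,0]],"fingers":[1,1,1,1]}'
python3 -m creep '{"travel":[[0,0,-0.001],[0,0,0],[0,0,0]],"rot":[[0,0,0],[0,0,0],[0,0,0]],"fingers":[1,1,1]}'
```

```text
t: 30.32
eef_pos: [0.4972, 0.3448, 0.1339]
tcp_rot: [[-0.0, 0.12, -0.993], [-0.0, -0.993, -0.12], [-1.0, 0.0, 0.0]]
contact_force: [-0.2, 0.1, -1.9]
width: 0.379
t: 30.57
eef_pos: [0.4975, 0.345, 0.1334]
tcp_rot: [[0.001, 0.121, -0.993], [0.0, -0.993, -0.121], [-1.0, -0.0, -0.001]]
contact_force: [-0.0, -0.9, 1.0]
width: 0.376
```

```bash
python3 -m creep '{"travel":[[0,0,-0.0005],[0,0,0],[0,0,0]],"rot":[[0,0,0],[0,0,0],[0,0,0]],"fingers":[1,1,1]}'
```

```text
t: 30.82
eef_pos: [0.4975, 0.345, 0.1333]
tcp_rot: [[0.001, 0.121, -0.993], [0.0, -0.993, -0.121], [-1.0, -0.0, -0.001]]
contact_force: [-1.2, -0.8, 6.0]
width: 0.377
```

```bash
python3 -m creep '{"travel":[[0,0,0],[0,0,0],[0,0,0],[0,0,0],[0,0,0],[0,0,0],[0,0,0.008],[0,0,0.02],[0,0,0.03],[0,0,0.03],[0,0,0.025],[0,0,0.01]],"rot":[[0,0,0],[0,0,0],[0,0,0],[0,0,0],[0,0,0],[0,0,0],[0,0,0],[0,0,0],[0,0,0],[0,0,0],[0,0,0],[0,0,0]],"fingers":[0.6,0.55,0.5,0.4,0.3,0.3,0.3,0.3,0.3,0.3,0.3,0.3]}'
python3 -c "
from look import *
look('w5',['magnifier','dish'],'wrist')
look('s5',['magnifier','dish'],'side')
b=cv2.imread('pics/s5.png');a=cv2.imread('pics/w5.png')
cv2.imwrite('pics/ws5.png',np.hstack([cv2.resize(a,(400,300)),cv2.resize(b[60:225,150:370],(400,300))]))"
```

```text
t: 31.82
eef_pos: [0.499, 0.3458, 0.2603]
tcp_rot: [[0.007, 0.121, -0.993], [0.003, -0.993, -0.121], [-1.0, -0.003, -0.007]]
contact_force: [0.8, 1.3, 0.0]
width: 0.7
31.82 [0.499  0.3458 0.2603] 0.7
magnifier 0.86 [283. 204.] 0.175 [0.4974 0.3446 0.1731] [0.029 0.029 0.006]
dish 0.75 [311. 321.] 0.022 [0.3701 0.2857 0.1938] [0.313 0.124 0.354]
dish 0.6 [312.  18.] 0.012 [0.6867 0.3384 0.01  ] [0.046 0.061 0.006]
31.97 [0.4974 0.3449 0.2558] 0.698
magnifier 0.68 [264. 124.] 0.176 [0.4984 0.342  0.1752] [0.027 0.03  0.006]
dish 0.8 [261. 141.] 0.09 [0.4986 0.3405 0.0889] [0.09  0.09  0.009]
dish 0.67 [198. 182.] 0.025 [0.2751 0.2738 0.0233] [0.118 0.124 0.007]
```

View pics/ws5.png

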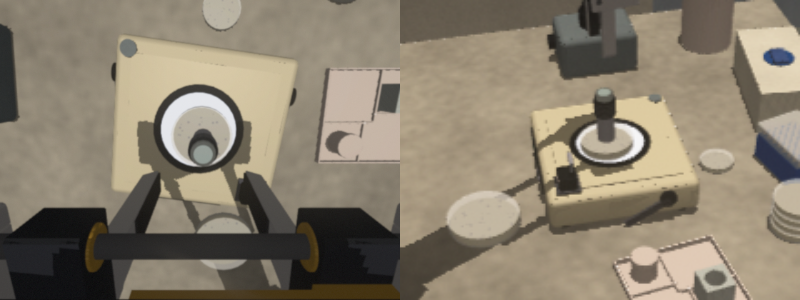

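The magnifier stands upright in the middle of the dish: top at (203,153) in the wrist view and (605,92) in the side view, centre (0.4975, 0.344) against the dish at (0.4975, 0.3445). Returning for the square bottle.

```bash
python3 -m creep '{"travel":[[0.0025,-0.015,0.01],[0.0025,-0.028,0],[0.0025,-0.037,0],[0.0025,-0.037,0],[0.0025,-0.037,0],[0.0025,-0.037,0],[0.0025,-0.037,0],[0.0025,-0.037,0],[0.0025,-0.037,0],[0.0025,-0.037,0],[0.0025,-0.037,0],[0.0025,-0.037,0]],"rot":[[0,0,0],[0,0,0],[0,0,0],[0,0,0],[0,0,0],[0,0,0],[0,0,0],[0,0,0],[0,0,0],[0,0,0],[0,0,0],[0,0,0]],"fingers":[0.3,0.3,0.3,0.3,0.3,0.3,0.3,0.3,0.3,0.3,0.3,0.3]}'
python3 -m creep '{"travel":[[0.0025,-0.037,0],[0.0025,-0.037,0],[0.0025,-0.037,0],[0.0025,-0.037,0],[0.0025,-0.037,0],[0.0025,-0.037,0],[0.0025,-0.037,0],[0.0025,-0.035,0],[0.0025,-0.028,0],[0.0025,-0.017,0],[0.003,-0.008,0],[0,0,0]],"rot":[[0,0,0],[0,0,0],[0,0,0],[0,0,0],[0,0,0],[0,0,0],[0,0,0],[0,0,0],[0,0,0],[0,0,0],[0,0,0],[0,0,0]],"fingers":[0.3,0.3,0.3,0.3,0.3,0.3,0.3,0.3,0.3,0.3,0.3,0.3]}'
python3 -m creep '{"travel":[[0,0,0],[0,0,0]],"rot":[[0,0,0],[0,0,0]],"fingers":[0.3,0.3]}'
```

```text
t: 33.12
eef_pos: [0.5262, -0.0708, 0.2653]
tcp_rot: [[-0.001, 0.12, -0.993], [-0.0, -0.993, -0.12], [-1.0, 0.0, 0.001]]
contact_force: [0.7, -0.5, -0.4]
width: 0.7
t: 34.12
eef_pos: [0.5545, -0.4172, 0.2642]
tcp_rot: [[-0.002, 0.118, -0.993], [0.001, -0.993, -0.118], [-1.0, -0.001, 0.001]]
contact_force: [0.3, -0.2, -0.2]
width: 0.698
t: 34.28
eef_pos: [0.555, -0.4138, 0.2656]
tcp_rot: [[-0.001, 0.121, -0.993], [0.001, -0.993, -0.121], [-1.0, -0.001, 0.0]]
contact_force: [-0.0, 0.3, 0.1]
width: 0.699
```

```bash
python3 -m creep '{"travel":[[0.0006,-0.001,-0.02],[0,0,-0.03],[0,0,-0.03],[0,0,-0.03],[0,0,-0.018],[0,0,-0.01],[0,0,-0.0055],[0,0,0],[0,0,0]],"rot":[[0,0,0],[0,0,0],[0,0,0],[0,0,0],[0,0,0],[0,0,0],[0,0,0],[0,0,0],[0,0,0]],"fingers":[0.3,0.3,0.3,0.3,0.3,0.3,0.3,0.3,0.3]}'
python3 -m creep '{"travel":[[0,0,0],[0,0,0],[0,0,0],[0,0,0],[0,0,0],[0,0,0],[0,0,0],[0,0,0]],"rot":[[0,0,0],[0,0,0],[0,0,0],[0,0,0],[0,0,0],[0,0,0],[0,0,0],[0,0,0]],"fingers":[0.4,0.5,0.6,0.7,0.8,0.9,1,1]}'
```

```text
t: 35.03
eef_pos: [0.5567, -0.4162, 0.1235]
tcp_rot: [[0.002, 0.121, -0.993], [-0.002, -0.993, -0.121], [-1.0, 0.002, -0.001]]
contact_force: [-0.3, 0.3, 0.9]
width: 0.701
t: 35.7
eef_pos: [0.556, -0.4159, 0.1224]
tcp_rot: [[0.0, 0.12, -0.993], [0.0, -0.993, -0.12], [-1.0, -0.0, -0.0]]
contact_force: [0.1, 1.8, 3.1]
width: 0.38
```

```bash
python3 -m creep '{"travel":[[0,0,0.003],[0,0,0.01],[0,0,0.02],[0,0,0.03],[0,0,0.034],[0,0,0.034],[0,0,0.024],[0.0016,0.014,0.01],[0.0016,0.028,0],[0.0016,0.034,0],[0.0016,0.034,0],[0.0016,0.034,0]],"rot":[[0,0,0],[0,0,0],[0,0,0],[0,0,0],[0,0,0],[0,0,0],[0,0,0],[0,0,0],[0,0,0],[0,0,0],[0,0,0],[0,0,0]],"fingers":[1,1,1,1,1,1,1,1,1,1,1,1]}'
python3 -m creep '{"travel":[[0.0016,0.034,0],[0.0016,0.034,0],[0.0016,0.034,0],[0.0016,0.034,0],[0.0016,0.034,0],[0.0016,0.034,0],[0.0016,0.034,0],[0.0016,0.034,0],[0.0016,0.034,0],[0.0016,0.03,0],[0.0016,0.016,0],[0.001,0.008,0]],"rot":[[0,0,0],[0,0,0],[0,0,0],[0,0,0],[0,0,0],[0,0,0],[0,0,0],[0,0,0],[0,0,0],[0,0,0],[0,0,0],[0,0,0]],"fingers":[1,1,1,1,1,1,1,1,1,1,1,1]}'
python3 -m creep '{"travel":[[0,0,-0.02],[0,0,-0.034],[0,0,-0.034],[0,0,-0.034],[0,0,-0.02],[0,0,-0.01],[0,0,0],[0,0,0]],"rot":[[0,0,0],[0,0,0],[0,0,0],[0,0,0],[0,0,0],[0,0,0],[0,0,0],[0,0,0]],"fingers":[1,1,1,1,1,1,1,1]}'
```

```text
t: 36.7
eef_pos: [0.5629, -0.2694, 0.2855]
tcp_rot: [[-0.003, 0.12, -0.993], [0.002, -0.993, -0.12], [-1.0, -0.003, 0.002]]
contact_force: [0.4, 0.3, -3.7]
width: 0.38
t: 37.7
eef_pos: [0.5809, 0.0915, 0.2857]
tcp_rot: [[-0.003, 0.124, -0.992], [0.001, -0.992, -0.124], [-1.0, -0.002, 0.003]]
contact_force: [-0.2, -1.0, -2.5]
width: 0.375
t: 38.37
eef_pos: [0.5827, 0.0876, 0.1352]
tcp_rot: [[-0.0, 0.12, -0.993], [-0.0, -0.993, -0.12], [-1.0, 0.0, 0.0]]
contact_force: [1.5, 0.2, -3.5]
width: 0.377
```

```bash
python3 -m creep '{"travel":[[0,0.0008,-0.005],[0,0,-0.003],[0,0,-0.002],[0,0,-0.001],[0,0,0],[0,0,0]],"rot":[[0,0,0],[0,0,0],[0,0,0],[0,0,0],[0,0,0],[0,0,0]],"fingers":[1,1,1,1,1,1]}'
python3 -m creep '{"travel":[[0,0,-0.0008],[0,0,0],[0,0,0]],"rot":[[0,0,0],[0,0,0],[0,0,0]],"fingers":[1,1,1]}'
```

```text
t: 38.87
eef_pos: [0.5826, 0.0887, 0.1243]
tcp_rot: [[0.0, 0.121, -0.993], [-0.0, -0.993, -0.121], [-1.0, 0.0, -0.0]]
contact_force: [0.3, 0.2, -3.1]
width: 0.376
t: 39.12
eef_pos: [0.5828, 0.0887, 0.1234]
tcp_rot: [[0.001, 0.12, -0.993], [0.0, -0.993, -0.12], [-1.0, 0.0, -0.001]]
contact_force: [0.5, 0.6, -2.3]
width: 0.378
```

```bash
python3 -m creep '{"travel":[[0,0,-0.0007],[0,0,0],[0,0,0]],"rot":[[0,0,0],[0,0,0],[0,0,0]],"fingers":[1,1,1]}'
```

```text
t: 39.37
eef_pos: [0.583, 0.0888, 0.1234]
tcp_rot: [[0.001, 0.121, -0.993], [0.0, -0.993, -0.121], [-1.0, 0.0, -0.001]]
contact_force: [-0.6, 1.0, 2.7]
width: 0.374
```

```bash
python3 -m creep '{"travel":[[0,0,0],[0,0,0],[0,0,0],[0,0,0],[0,0,0],[0,0,0.01],[0,0,0.03],[0,0,0.03],[0,0,0.03],[-0.001,-0.014,0.03],[-0.002,-0.028,0.01],[-0.0025,-0.035,0]],"rot":[[0,0,0],[0,0,0],[0,0,0],[0,0,0],[0,0,0],[0,0,0],[0,0,0],[0,0,0],[0,0,0],[0,0,0],[0,0,0],[0,0,0]],"fingers":[0.58,0.5,0.4,0.3,0.3,0.3,0.3,0.3,0.3,0.3,0.3,0.3]}'
python3 -m creep '{"travel":[[-0.0025,-0.035,0],[-0.0025,-0.035,0],[-0.0025,-0.035,0],[-0.0025,-0.035,0],[-0.0025,-0.035,0],[-0.0025,-0.035,0],[-0.0025,-0.035,0],[-0.002,-0.028,0],[-0.002,-0.018,0],[-0.001,-0.006,0],[0,0,0],[0,0,0]],"rot":[[0,0,0],[0,0,0],[0,0,0],[0,0,0],[0,0,0],[0,0,0],[0,0,0],[0,0,0],[0,0,0],[0,0,0],[0,0,0],[0,0,0]],"fingers":[0.3,0.3,0.3,0.3,0.3,0.3,0.3,0.3,0.3,0.3,0.3,0.3]}'
```

```text
t: 40.37
eef_pos: [0.5792, 0.0124, 0.2674]
tcp_rot: [[0.009, 0.124, -0.992], [-0.0, -0.992, -0.124], [-1.0, 0.001, -0.009]]
contact_force: [1.1, -0.7, -0.3]
width: 0.703
t: 41.37
eef_pos: [0.5545, -0.2846, 0.2628]
tcp_rot: [[0.0, 0.12, -0.993], [0.001, -0.993, -0.12], [-1.0, -0.001, -0.0]]
contact_force: [-0.6, -0.6, -0.3]
width: 0.697
```

```bash
python3 -m creep '{"travel":[[0.0008,-0.0003,-0.02],[0,0,-0.03],[0,0,-0.03],[0,0,-0.03],[0,0,-0.022],[0,0,-0.012],[0,0,-0.007],[0,0,0],[0,0,0]],"rot":[[0,0,0],[0,0,0],[0,0,0],[0,0,0],[0,0,0],[0,0,0],[0,0,0],[0,0,0],[0,0,0]],"fingers":[0.3,0.3,0.3,0.3,0.3,0.3,0.3,0.3,0.3]}'
python3 -m creep '{"travel":[[0,0,0],[0,0,0],[0,0,0],[0,0,0],[0,0,0],[0,0,0],[0,0,0],[0,0,0]],"rot":[[0,0,0],[0,0,0],[0,0,0],[0,0,0],[0,0,0],[0,0,0],[0,0,0],[0,0,0]],"fingers":[0.4,0.5,0.6,0.7,0.8,0.9,1,1]}'
```

```text
t: 42.12
eef_pos: [0.556, -0.2847, 0.1122]
tcp_rot: [[0.001, 0.122, -0.993], [-0.0, -0.993, -0.122], [-1.0, 0.0, -0.001]]
contact_force: [-0.8, 0.3, 0.0]
width: 0.698
t: 42.78
eef_pos: [0.5555, -0.2857, 0.1118]
tcp_rot: [[0.0, 0.12, -0.993], [-0.0, -0.993, -0.12], [-1.0, 0.0, -0.0]]
contact_force: [0.3, 0.4, 3.3]
width: 0.348
```

```bash
python3 -m creep '{"travel":[[0,0,0.003],[0,0,0.01],[0,0,0.02],[0,0,0.03],[0,0,0.03],[0,0,0.03],[0,0,0.02],[0.003,0.014,0.007],[0.005,0.024,0],[0.006,0.032,0],[0.006,0.032,0],[0.006,0.032,0]],"rot":[[0,0,0],[0,0,0],[0,0,0],[0,0,0],[0,0,0],[0,0,0],[0,0,0],[0,0,0],[0,0,0],[0,0,0],[0,0,0],[0,0,0]],"fingers":[1,1,1,1,1,1,1,1,1,1,1,1]}'
python3 -m creep '{"travel":[[0.006,0.032,0],[0.006,0.03,0],[0.0045,0.024,0],[0.003,0.014,-0.01],[0,0,-0.03],[0,0,-0.034],[0,0,-0.034],[0,0,-0.02],[0,0,-0.01],[0,0,0],[0,0,0]],"rot":[[0,0,0],[0,0,0],[0,0,0],[0,0,0],[0,0,0],[0,0,0],[0,0,0],[0,0,0],[0,0,0],[0,0,0],[0,0,0]],"fingers":[1,1,1,1,1,1,1,1,1,1,1]}'
```

```text
t: 43.78
eef_pos: [0.5807, -0.1491, 0.2605]
tcp_rot: [[-0.002, 0.12, -0.993], [0.001, -0.993, -0.12], [-1.0, -0.002, 0.002]]
contact_force: [-0.1, 0.0, -2.0]
width: 0.348
t: 44.7
eef_pos: [0.6008, -0.0516, 0.1233]
tcp_rot: [[-0.001, 0.12, -0.993], [-0.0, -0.993, -0.12], [-1.0, -0.0, 0.001]]
contact_force: [0.2, 0.4, -1.1]
width: 0.347
```

```bash
python3 -m creep '{"travel":[[0,0,-0.004],[0,0,-0.003],[0,0,-0.002],[0,0,-0.001],[0,0,0],[0,0,0]],"rot":[[0,0,0],[0,0,0],[0,0,0],[0,0,0],[0,0,0],[0,0,0]],"fingers":[1,1,1,1,1,1]}'
python3 -m creep '{"travel":[[0,0,-0.0008],[0,0,0],[0,0,0]],"rot":[[0,0,0],[0,0,0],[0,0,0]],"fingers":[1,1,1]}'
```

```text
t: 45.2
eef_pos: [0.6009, -0.0516, 0.1138]
tcp_rot: [[0.001, 0.121, -0.993], [-0.0, -0.993, -0.121], [-1.0, 0.0, -0.001]]
contact_force: [0.3, -0.3, -1.8]
width: 0.347
t: 45.45
eef_pos: [0.601, -0.0516, 0.1128]
tcp_rot: [[0.0, 0.121, -0.993], [-0.0, -0.993, -0.121], [-1.0, 0.0, -0.0]]
contact_force: [-0.5, -0.3, -1.6]
width: 0.347
```

```bash
python3 -m creep '{"travel":[[0,0,-0.0008],[0,0,0],[0,0,0]],"rot":[[0,0,0],[0,0,0],[0,0,0]],"fingers":[1,1,1]}'
```

```text
t: 45.7
eef_pos: [0.6012, -0.0516, 0.1128]
tcp_rot: [[0.001, 0.12, -0.993], [-0.0, -0.993, -0.12], [-1.0, 0.0, -0.001]]
contact_force: [-1.8, 0.2, 5.3]
width: 0.347
```

```bash
python3 -m creep '{"travel":[[0,0,0],[0,0,0],[0,0,0],[0,0,0],[0,0,0],[0,0,0.01],[0,0,0.03],[0,0,0.03],[0,0,0.03],[-0.007,-0.013,0.03],[-0.014,-0.026,0.02],[-0.016,-0.03,0]],"rot":[[0,0,0],[0,0,0],[0,0,0],[0,0,0],[0,0,0],[0,0,0],[0,0,0],[0,0,0],[0,0,0],[0,0,0],[0,0,0],[0,0,0]],"fingers":[0.6,0.5,0.4,0.3,0.3,0.3,0.3,0.3,0.3,0.3,0.3,0.3]}'
python3 -m creep '{"travel":[[-0.016,-0.03,0],[-0.016,-0.03,0],[-0.016,-0.03,0],[-0.016,-0.03,0],[-0.016,-0.03,0],[-0.016,-0.03,0],[-0.014,-0.026,0],[-0.011,-0.02,0],[-0.003,-0.006,0],[0,0,0],[0,0,0],[0,0,0]],"rot":[[0,0,0],[0,0,0],[0,0,0],[0,0,0],[0,0,0],[0,0,0],[0,0,0],[0,0,0],[0,0,0],[0,0,0],[0,0,0],[0,0,0]],"fingers":[0.3,0.3,0.3,0.3,0.3,0.3,0.3,0.3,0.3,0.3,0.3,0.3]}'
```

```text
t: 46.7
eef_pos: [0.5666, -0.121, 0.268]
tcp_rot: [[0.011, 0.124, -0.992], [-0.003, -0.992, -0.124], [-1.0, 0.004, -0.01]]
contact_force: [0.3, -0.9, 0.2]
width: 0.699
t: 47.7
eef_pos: [0.4405, -0.3514, 0.2622]
tcp_rot: [[0.001, 0.122, -0.993], [0.001, -0.993, -0.122], [-1.0, -0.0, -0.001]]
contact_force: [0.1, -0.3, -0.3]
width: 0.699
```

Target is (0.4398, -0.3522, 0.112).

```bash
python3 -m creep '{"travel":[[-0.0005,-0.0006,-0.02],[0,0,-0.03],[0,0,-0.03],[0,0,-0.03],[0,0,-0.02],[0,0,-0.012],[0,0,-0.008],[0,0,0],[0,0,0]],"rot":[[0,0,0],[0,0,0],[0,0,0],[0,0,0],[0,0,0],[0,0,0],[0,0,0],[0,0,0],[0,0,0]],"fingers":[0.3,0.3,0.3,0.3,0.3,0.3,0.3,0.3,0.3]}'
python3 -m creep '{"travel":[[0,0,0],[0,0,0],[0,0,0],[0,0,0],[0,0,0],[0,0,0],[0,0,0],[0,0,0]],"rot":[[0,0,0],[0,0,0],[0,0,0],[0,0,0],[0,0,0],[0,0,0],[0,0,0],[0,0,0]],"fingers":[0.4,0.5,0.6,0.7,0.8,0.9,1,1]}'
```

```text
t: 48.45
eef_pos: [0.4401, -0.3526, 0.1123]
tcp_rot: [[0.0, 0.122, -0.993], [-0.0, -0.993, -0.122], [-1.0, 0.0, -0.0]]
contact_force: [0.2, -0.8, 0.3]
width: 0.696
t: 49.12
eef_pos: [0.4394, -0.3531, 0.1124]
tcp_rot: [[0.001, 0.12, -0.993], [0.0, -0.993, -0.12], [-1.0, 0.0, -0.001]]
contact_force: [0.8, 1.7, 4.0]
width: 0.401
```

```bash
python3 -m creep '{"travel":[[0,0,0.003],[0,0,0.01],[0,0,0.02],[0,0,0.03],[0,0,0.03],[0,0,0.03],[0,0,0.02],[0.003,0.013,0.007],[0.005,0.022,0],[0.006,0.028,0],[0.007,0.031,0],[0.007,0.031,0]],"rot":[[0,0,0],[0,0,0],[0,0,0],[0,0,0],[0,0,0],[0,0,0],[0,0,0],[0,0,0],[0,0,0],[0,0,0],[0,0,0],[0,0,0]],"fingers":[1,1,1,1,1,1,1,1,1,1,1,1]}'
python3 -m creep '{"travel":[[0.007,0.031,0],[0.007,0.031,0],[0.007,0.031,0],[0.007,0.031,0],[0.007,0.031,0],[0.007,0.031,0],[0.006,0.027,0],[0.004,0.018,0],[0.002,0.009,0],[0,0.002,0],[0,0,-0.02],[0,0,-0.03]],"rot":[[0,0,0],[0,0,0],[0,0,0],[0,0,0],[0,0,0],[0,0,0],[0,0,0],[0,0,0],[0,0,0],[0,0,0],[0,0,0],[0,0,0]],"fingers":[1,1,1,1,1,1,1,1,1,1,1,1]}'
python3 -m creep '{"travel":[[0,0,-0.034],[0,0,-0.03],[0,0,-0.018],[0,0,-0.008],[0,0,0],[0,0,0],[0,0,0]],"rot":[[0,0,0],[0,0,0],[0,0,0],[0,0,0],[0,0,0],[0,0,0],[0,0,0]],"fingers":[1,1,1,1,1,1,1]}'
```

```text
t: 50.12
eef_pos: [0.4666, -0.2258, 0.2606]
tcp_rot: [[-0.002, 0.119, -0.993], [0.002, -0.993, -0.119], [-1.0, -0.002, 0.002]]
contact_force: [0.3, -0.3, -2.6]
width: 0.402
t: 51.12
eef_pos: [0.5233, 0.013, 0.2138]
tcp_rot: [[0.007, 0.121, -0.993], [-0.002, -0.993, -0.121], [-1.0, 0.003, -0.006]]
contact_force: [1.0, -0.1, -3.4]
width: 0.403
t: 51.7
eef_pos: [0.5226, 0.0132, 0.1234]
tcp_rot: [[0.003, 0.12, -0.993], [-0.001, -0.993, -0.12], [-1.0, 0.001, -0.003]]
contact_force: [0.2, 0.5, -3.1]
width: 0.398
```

```bash
python3 -m creep '{"travel":[[-0.0006,0.0006,-0.004],[0,0,-0.003],[0,0,-0.001],[0,0,-0.0008],[0,0,0],[0,0,0]],"rot":[[0,0,0],[0,0,0],[0,0,0],[0,0,0],[0,0,0],[0,0,0]],"fingers":[1,1,1,1,1,1]}'
python3 -m creep '{"travel":[[0,0,-0.0008],[0,0,0],[0,0,0]],"rot":[[0,0,0],[0,0,0],[0,0,0]],"fingers":[1,1,1]}'
```

```text
t: 52.2
eef_pos: [0.5209, 0.0145, 0.1134]
tcp_rot: [[0.001, 0.121, -0.993], [-0.0, -0.993, -0.121], [-1.0, 0.0, -0.001]]
contact_force: [-0.6, 0.2, -0.4]
width: 0.398
t: 52.45
eef_pos: [0.5213, 0.0146, 0.1134]
tcp_rot: [[0.002, 0.121, -0.993], [0.0, -0.993, -0.121], [-1.0, 0.0, -0.002]]
contact_force: [-0.5, 2.0, 5.7]
width: 0.402
```

Contact. I'm releasing, rising, and retreating toward the front right so the cameras can see.

```bash
python3 -m creep '{"travel":[[0,0,0],[0,0,0],[0,0,0],[0,0,0],[0,0,0],[0,0,0.01],[0,0,0.03],[0,0,0.03],[0,0,0.03],[0,0,0.03],[-0.01,0,0.02],[-0.02,-0.01,0]],"rot":[[0,0,0],[0,0,0],[0,0,0],[0,0,0],[0,0,0],[0,0,0],[0,0,0],[0,0,0],[0,0,0],[0,0,0],[0,0,0],[0,0,0]],"fingers":[0.56,0.5,0.4,0.3,0.3,0.3,0.3,0.3,0.3,0.3,0.3,0.3]}'
python3 -m creep '{"travel":[[-0.01,-0.034,0],[-0.01,-0.034,0],[-0.01,-0.034,0],[-0.01,-0.034,0],[-0.01,-0.034,0],[-0.01,-0.034,0],[-0.01,-0.034,0],[-0.01,-0.034,0],[-0.01,-0.02,0],[0,0,0],[0,0,0]],"rot":[[0,0,0],[0,0,0],[0,0,0],[0,0,0],[0,0,0],[0,0,0],[0,0,0],[0,0,0],[0,0,0],[0,0,0],[0,0,0]],"fingers":[0.3,0.3,0.3,0.3,0.3,0.3,0.3,0.3,0.3,0.3,0.3]}'
python3 -c "
from look import *
N=['round_bottle','flask','square_bottle','magnifier','dish','jar','dropper']
look('t9',N,'top');look('s9',N,'side')
b=cv2.imread('pics/s9.png');a=cv2.imread('pics/t9.png')
cv2.imwrite('pics/ts9.png',np.hstack([cv2.resize(a,(400,300)),cv2.resize(b,(400,300))]))
cv2.imwrite('pics/s9c.png',cv2.resize(b[90:285,150:400],None,fx=3,fy=3))"
```

```text
t: 53.45
eef_pos: [0.4949, 0.0049, 0.2676]
tcp_rot: [[0.011, 0.122, -0.992], [-0.0, -0.993, -0.122], [-1.0, 0.002, -0.011]]
contact_force: [0.7, -0.2, 0.1]
width: 0.701
t: 54.37
eef_pos: [0.4004, -0.2882, 0.2626]
tcp_rot: [[0.0, 0.118, -0.993], [0.0, -0.993, -0.118], [-1.0, -0.0, -0.0]]
contact_force: [0.6, 0.1, 0.1]
width: 0.701
54.37 [ 0.4004 -0.2882  0.2626] 0.701
round_bottle 0.76 [271. 205.] 0.141 [0.5215 0.0164 0.1397] [0.036 0.037 0.008]
flask 0.79 [302. 173.] 0.144 [ 0.6002 -0.0509  0.1421] [0.032 0.031 0.007]
flask 0.4 [130. 214.] 0.089 [0.4983 0.3444 0.1221] [0.09  0.089 0.077]
square_bottle 0.93 [239. 178.] 0.15 [0.5814 0.0893 0.1486] [0.032 0.035 0.007]
magnifier 0.67 [118. 205.] 0.176 [0.4972 0.3435 0.1741] [0.029 0.029 0.006]
dish 0.95 [129. 215.] 0.089 [0.4983 0.3453 0.1163] [0.09  0.091 0.065]
dish 0.68 [160. 309.] 0.024 [0.2734 0.2741 0.0233] [0.117 0.119 0.009]
jar 0.76 [241. 211.] 0.046 [0.5046 0.0931 0.0451] [0.041 0.041 0.008]
dropper 0.51 [306. 206.] 0.083 [ 0.5217 -0.0736  0.082 ] [0.01  0.01  0.007]
54.77 [ 0.4011 -0.2867  0.2625] 0.697
flask 0.82 [337. 231.] 0.143 [ 0.6004 -0.0546  0.1423] [0.028 0.029 0.008]
square_bottle 0.73 [312. 189.] 0.15 [0.5821 0.0865 0.1494] [0.034 0.034 0.008]
dish 0.83 [197. 181.] 0.024 [0.2745 0.2732 0.0231] [0.118 0.123 0.007]
dish 0.63 [322. 147.] 0.014 [0.6955 0.3358 0.0125] [0.062 0.065 0.006]
```

View pics/ts9.png

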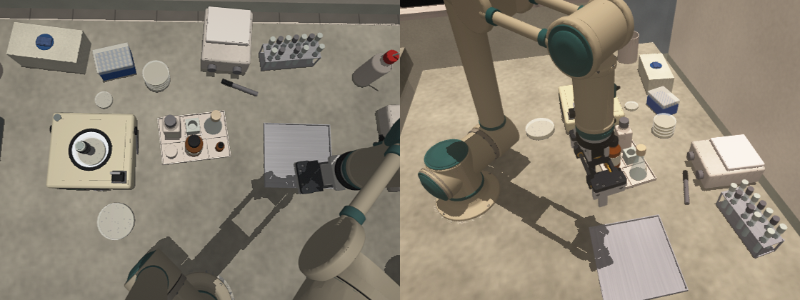

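View pics/s9c.png

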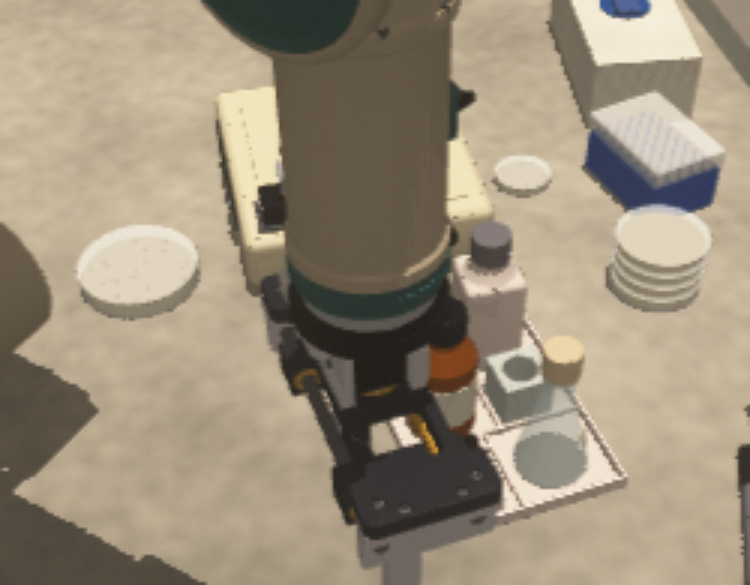

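```bash
python3 -c "
from cell import close_job,state
print(state()['contact_force'],state()['t']); print(close_job())"
```

```text
[0.16716946 0.26386387 0.4393408 ] 55.1667
the job is handed in; nothing more can be done
None
```

The job is done and handed in at t ≈ 55 s, within the 144 s limit. The round bottle, flask and square bottle went onto the steel tray first. The magnifier was then pulled straight up out of its holder and stood on the 92 mm dish on the lit stage. After that the square bottle, flask and round bottle went back to their starting spots. Each item was lowered until the wrist force showed contact before I released it.

**Final top-camera check:**

| Item | Measured at the end (x, y, m) | Compared with | Difference |
|---|---|---|---|
| Magnifier | (0.497, 0.3435), top at z 0.175, upright | dish centre (0.4975, 0.3445) | about 1 mm |
| Square bottle | (0.581, 0.089) | start (0.582, 0.089) | about 1 mm |
| Flask | (0.600, -0.051) | start (0.601, -0.0515) | about 1 mm |
| Round bottle | (0.5215, 0.016) | start (0.5217, 0.014) | about 2 mm |

- **Upright:** all three vessels had their cap or stopper tops at the right height for standing upright.
- **Left in place:** the dish, jar and dropper had not moved by more than the measuring error.
- **Weaker evidence:** the arm hid the round bottle and magnifier from the side camera in the last look, so for those two the final check rests on the top camera alone. The side camera's flask and square-bottle positions were up to about 4 mm from the top camera's in y.

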